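# Shut the gel cap, bring the pen cup of the desk carousel to the front and hold it

### The job

The flip cap of the hand-gel bottle in the rotating desk caddy was left up: press it fully shut before you turn the caddy, so that nothing spills. Then turn the caddy until its big empty pen cup stands squarely at the front, over the middle of the base's pen ledge, and finish still holding the caddy firmly there, not letting go, so that it cannot swing while I drop my pens in. Leave the pens and the other things lying on the desk where they are.

Things in the scene. Friction and masses are not known exactly. Their poses are not given: they have to be found in the camera images.
- caddy_base: Fixed grey foot of the rotating desk caddy, 208 mm across, with a pen ledge (160 mm wide, low lip, a pen in it) that sticks out at its front to 155 mm from the middle. Origin: underside centre, on the turning axis, z up. Its -x axis points to the front, to the middle of the ledge. Nearly faces the robot.
- carousel: Grey deck, 230 mm across, 14 mm rim, turns freely, over a full turn either way, about its upright z axis; light friction (1.2 N at the bottle), stays where left. Origin on the axis, 17 mm above the desk. Carries pen cup, gel bottle, two small cups (tops 76 mm above the desk; a glue stick stands in one, to 125 mm), notes tray, all fixed to it. x axis points away from the pen cup.
- pen_cup_mouth (a point): Centre of the mouth of the big empty pen cup, the widest cup on the carousel: 73 mm across, 2.5 mm wall, mouth 118 mm above the desk, 68 mm from the turning axis. At the front it lies on the base's -x axis.
- bottle_axis (a point): Point on the upright axis of the clear gel bottle (47 mm across, cylindrical), 138 mm above the desk, 74 mm from the turning axis, 120 deg anticlockwise (from above) from the pen cup. Tightly fixed in a collar: neither turns in it nor lifts out. Body ends 162 mm above the desk, then a 25 mm neck up to 176, then the cap. Axes: x points to the turning axis (to the cap's hinge), z up.
- gel_cap (a joint): Black flip cap of the gel bottle, a disc 24 mm across, 11 mm thick: 0 rad shut flat on the neck (its top then 188 mm above the desk), 1.57 standing upright, 2.18 fully back; stays where left, under 1 N moves it. Hinge: level, 12 mm from the bottle's axis on the side of the turning axis, 176 mm above the desk; so the open cap stands on that side and folds outward, away from the turning axis.
- pen: Blue click pen lying on the desk, 145 mm long, 12 wide, along its y axis. Origin: underside centre. Leave it. (Right of it the room's upturned chair stands on the desk; its nearest leg, at x 0.34 to 0.43 m, y -0.52 to -0.36 m, rises to 0.55 m above the desk, close to the arm's start: draw the arm in before swinging left to the caddy.)
- pencil_loose: Pencil lying on the desk, 171 mm long, 7 thick, along its y axis. Origin: underside centre. Leave it.
- staples: Small box of staples lying on the desk, 34 x 56 x 14 mm. Origin: underside centre. Leave it.
- charger: White charger brick lying on the desk, 73 x 56 x 27 mm. Origin: underside centre. Leave it.

How it is judged (in metres and radians):
On the way, in this order (a step that is already met when the one before it is completed fails the run):
1. the gel bottle's cap is pressed shut (value of joint gel_cap below 0.12 rad), for 0.2 s.
2. the pen cup has been turned to the front (x of pen_cup_mouth in the frame of caddy_base below -0.05 m and y of pen_cup_mouth in the frame of caddy_base between -0.012 and 0.012 m), for 0.2 s.
At the end, for the whole second after the job is handed in: The gel cap is shut (within 0.12 rad), the pen cup stands at the front over the middle of the pen ledge (within 12 mm sideways), the carousel is at rest, and the gripper still holds it (more than 2 N of contact) (all of step 2 and angular speed of carousel below 0.08 rad/s and value of joint gel_cap below 0.12 rad and contact force between the fingers and carousel above 2 N); the arm keeps its last pose, push and grip.
It fails at once if the carousel is turned while the gel cap is still open (distance of pen_cup_mouth from where it was at the start of the episode above 0.02 m and value of joint gel_cap above 0.3 rad).
It fails at once if a thing lying on the desk is disturbed (distance of any of pen, pencil_loose, staples, charger from where it was at the start of the episode above 0.03 m).
It also fails if it takes over 66 s, if anything falls off the work surface, if the arm or the gripper's body presses on something with over 40 N, if the wrist force passes 120 N, or if a joint passes its speed limit or range.

### The arm

A 6-joint arm with a two-finger parallel gripper is mounted at the origin on a cart in front of the work surface, level with it; the furniture and walls round the work are solid. World frame = base frame: x ahead of the robot, y to its left, z up, the work surface at z = 0. Lengths are in mm, angles in rad, forces in N, time in s.
With the tool pointing down it reaches from about 225 to 725 mm from the base axis. Payload 3.1 kg.
Tool frame: the origin (TCP) lies midway between the tips of the shut fingers; the grasp point (between the pads) lies 19 mm behind it (ctrl.pinch_z is the distance from the TCP to the grasp point, in mm); z points along the fingers, y is the line along which they close (so a half turn about z gives the same grasp; the last joint's range is limited). The gripper opens to 85 mm and grips with 20 to 120 N. Pads are 22 mm wide; open, the fingers measure 114 mm over their backs; the gripper's body (76 mm by 85 mm) begins 54 mm behind the grasp point. The pads swing forward as they close: fully open they stand 13 mm farther back than shut.
Start: joints at [1.205, 0.048, 0.099, 1.622, 0, 1.443], TCP at [123.679, 510.216, 231.312] pointing down, gripper open.
Joint ranges: [-2.91, 2.91], [-0.99, 1.94], [-1.21, 1.42], [-2.12, 2.29], [-1.49, 1.47], [-3.14, 3.14]. Speed limits (rad/s): [2.79, 2.79, 3.14, 3.14, 3.14, 3.14].

### API

Orientations are given as a unit quaternion [x, y, z, w].
In Python, from workcell import ctrl gives the robot as it stands.
- The arm moves only by the shell command python3 -m creep 'ROWS' [OPENING] [FORCE]. ROWS is JSON, a list of rows, each a list of 6 numbers: the shift along the world's x, y, z in units of 30 mm (1.0 is 30 mm), then the turn, a rotation vector about the world's x, y, z in units of 6 degrees (1.0 is 6 degrees). A call has 1 to 12 rows; each row shifts and turns the commanded pose from where the row before left it; what a row does not reach is not made up. A row lasts 1/12 s, in which the tool goes at most 41.7 mm and 7.16 degrees, less where a joint would pass 70% of its speed; a pose out of reach is approached as far as the arm can. A call is refused whole if a number of a shift passes 1 or a number of a turn 1, either way. A call with a gripper value outside its range is refused whole. OPENING is the finger opening in mm, from 0 to 85.4, set as the call begins (- or left out, the last holds). The fingers move at their own pace and stop on an object; FORCE is the grip in N (left out, the last holds). Time passes only in rows, so rows that do not move let the fingers close. It gives the time, the measured TCP pose, the force, the opening and the grip force at its end, in the units of the state.
- ctrl.state(): the state, without advancing time (a new reading comes with each control period).
- ctrl.read_camera(name): name is "scene" or "side" or "wrist"; returns a dict with "frame" (400x640x3 uint8, red, green, blue), "intrinsics" (3x3 intrinsics, pixels), "dist" ([k1, k2, p1, p2, k3] as OpenCV has them; the pictures are not rectified), "R" (3x3) and "t" (3): a world point X has camera coordinates R X + t. Camera axes: x right, y down, z forward; pixel columns grow to the right and rows downward; lengths in mm; the calibration is good to about 2 mm. A picture is of the moment at which its call begins. There is no depth.
- ctrl.close_job(): hands the job in; it is judged then, once.
Trained networks look in a picture, given as the dict that the camera call returned (one of the last four; its "shot" number tells which), for a name from the list of things; names that differ only in an ending like _2 or _b are one class to them, and where a whole thing is asked for, a point or a joint stands for the part that bears it (a point fixed in the world has none). Each returns a list of dicts, best first, with "confidence" (0 to 1); they miss things now and then, are a little off and sometimes report something else, mostly with a low value. They report only what shows in the picture. A call takes as long as a camera call.
- ctrl.boxes_of(picture, label): "bbox" ([centre column, centre row, width, height] in pixels, round what is visible of it).
- ctrl.silhouettes(picture, label): "pixels" (400x640 bool, what is visible of it) and "bbox" ([centre column, centre row, width, height] in pixels, round what is visible of it).
The state is a dict: "clock": time; "q": joint angles; "dq": joint speeds; "effort": joint torques, N m; "ee_pos": TCP position; "tool_rot": TCP orientation; "wrist_force": force on the tool from outside, world axes, zero at the start; "torque": the same for the moment, N m; "opening": finger opening in mm; "grasp_force": force on a finger pad.
Only numpy, scipy, OpenCV 4.12 (cv2) and the standard library are available. Lean on these libraries where they do the work, as an engineer would, in place of code of your own. Each camera call takes 0.05 s, during which the arm holds its last target. There are 200 camera calls.

## Working session

There is one attempt and no reset: what is moved stays moved. The work goes in short steps, Python scripts to look and compute and a shell command to move; the robot and the scene stay as the last step left them, time stands still between calls to the robot, and variables do not carry over. Pictures are saved under pics/ and viewed, at most 10 in all, crops included, and the job is handed in when it is done.

```bash
mkdir -p pics; ls
cat > h.py <<'E'
import numpy as np,cv2
from workcell import ctrl
def px(p,X):
    X=np.atleast_2d(np.array(X,float))
    return cv2.projectPoints(X,cv2.Rodrigues(np.array(p['R']))[0],np.array(p['t'],float),np.array(p['intrinsics']),np.array(p['dist'],float))[0][:,0]
def ray(p,uv):
    n=cv2.undistortPoints(np.array([[uv]],float),np.array(p['intrinsics']),np.array(p['dist'],float))[0,0]
    R=np.array(p['R']);return -R.T@np.array(p['t']),R.T@np.array([n[0],n[1],1])
def atz(p,uv,z):
    c,d=ray(p,uv);return c+d*(z-c[2])/d[2]
def tri(obs):
    A=np.zeros((3,3));b=np.zeros(3)
    for p,uv in obs:
        c,d=ray(p,uv);d/=np.linalg.norm(d);M=np.eye(3)-np.outer(d,d);A+=M;b+=M@c
    return np.linalg.solve(A,b)
E
python3 - <<'E'
from h import *
print(ctrl.state(), ctrl.pinch_z)
ims=[]
for n in("scene","side"):
    p=ctrl.read_camera(n);cv2.imwrite(f'pics/{n}0.png',p['frame'][:,:,::-1])
    print(n,-np.array(p['R']).T@np.array(p['t']))
    for l in["caddy_base","carousel","pen_cup_mouth","bottle_axis","gel_cap","pen","pencil_loose","staples","charger"]:
        for b in ctrl.boxes_of(p,l)[:2]: print(l,np.round(b['bbox']),round(b['confidence'],2),np.round(atz(p,b['bbox'][:2],0)))
E
```

```text
pics
{'clock': 0.0, 'q': array([ 1.20519108e+00,  4.87352831e-02,  9.75815709e-02,  1.62199503e+00,
       -2.58147828e-05,  1.44296956e+00]), 'dq': array([ 5.64892146e-04, -2.66424627e-03,  4.82657072e-05, -2.31182303e-04,
       -4.89983791e-05, -1.25764692e-03]), 'effort': array([-2.24081068e-04, -3.38779950e+01,  3.20015681e+01,  2.04195053e-02,
       -2.89707277e-04,  5.84567744e-06]), 'ee_pos': array([123.47299952, 509.64135933, 230.11705071]), 'tool_rot': array([ 1.18609263e-01,  9.92940310e-01, -1.14374406e-03, -2.74737772e-04]), 'wrist_force': array([-0.46471936,  0.15003393, -0.56318865]), 'torque': array([ 0.00354065, -0.04957171, -0.00793066]), 'grasp_force': 0.0, 'opening': 85.6360347458758} 18.700000000000003
scene [  55.45100594 -468.59664465  574.00985824]
caddy_base [294. 229. 106. 108.] 0.93 [570. 205.   0.]
caddy_base [283. 208.  18.  58.] 0.31 [617. 313.   0.]
carousel [304. 221.  91.  81.] 0.88 [619. 218.   0.]
carousel [252. 202.  18.  15.] 0.69 [570. 410.   0.]
pen_cup_mouth [305. 221.  93.  80.] 0.93 [621. 216.   0.]
bottle_axis [284. 210.  19.  60.] 0.7 [613
[... 188 characters left out ...]
[368. 319.  64.  47.] 0.83 [ 479. -146.    0.]
pencil_loose [284. 208.  18.  59.] 0.66 [619. 309.   0.]
charger [253. 201.  24.  14.] 0.7 [574. 412.   0.]
side [340.97062236 968.58013071 604.90971433]
caddy_base [324. 227. 115. 102.] 0.77 [572.  53.   0.]
carousel [314. 224.  94.  97.] 0.87 [601.  45.   0.]
carousel [367. 202.   9.  16.] 0.62 [ 481. -112.    0.]
pen_cup_mouth [313. 225.  95.  97.] 0.96 [604.  49.   0.]
pen_cup_mouth [238. 293.  26.  24.] 0.74 [688. 351.   0.]
bottle_axis [347. 209.  24.  57.] 0.73 [532. -55.   0.]
pencil_loose [369. 199.  10.  20.] 0.41 [ 479. -132.    0.]
staples [236. 296.  27.  26.] 0.85 [689. 358.   0.]
charger [287. 318.  41.  31.] 0.94 [563. 393.   0.]
```

Run:
```python
import cv2,numpy as np
a=cv2.imread('pics/scene0.png')[120:400,200:440];b=cv2.imread('pics/side0.png')[120:400,200:440]
a=cv2.resize(a,None,fx=1.66,fy=2.1,interpolation=2);b=cv2.resize(b,None,fx=1.66,fy=2.1,interpolation=2)
a=cv2.imread('pics/scene0.png')[140:300,230:370];b=cv2.imread('pics/side0.png')[140:300,250:390]
cv2.imwrite('pics/c0.png',cv2.resize(np.hstack([a,b]),(798,456),interpolation=cv2.INTER_CUBIC))
```

```text
(no output)
```

View pics/c0.png

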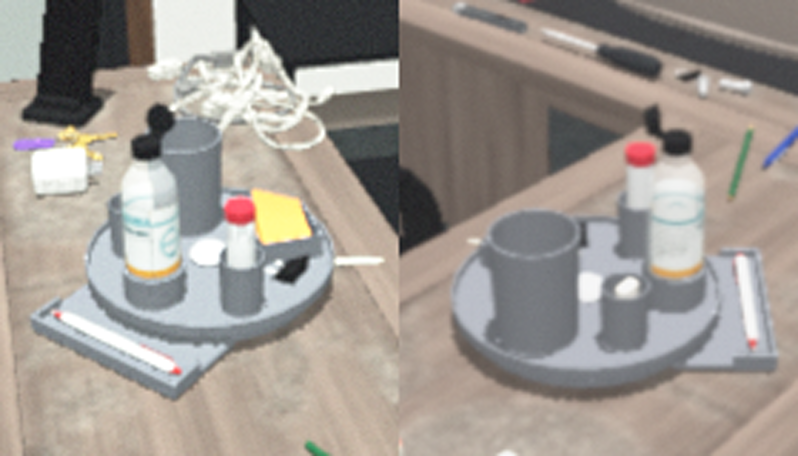

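View pics/scene0.png

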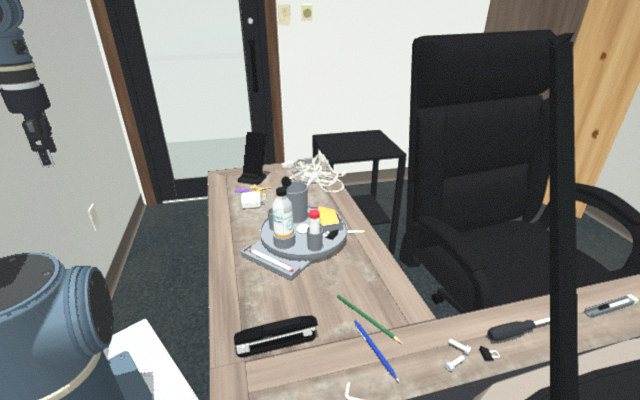

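The crop shows the gel bottle at the front left with its cap standing up (scene about (286,182), side about (339,182)). The pen cup is at the far left of the caddy, the glue stick is near the front right, and the ledge points to the robot. In the full view the desk runs away from the robot and the chair is on the right, far from the caddy.

```bash
cat > fit.py <<'E'
from h import *
from scipy.optimize import least_squares
s=2.85
S=lambda x,y:(230+x/s-.35,140+y/s-.35)
D=lambda x,y:(250+(x-399)/s-.35,140+y/s-.35)
def model(v):
    X,Y,ph,ps=v; c=np.array([X,Y]);u=lambda a:np.array([np.cos(a),np.sin(a)])
    cup=c+68*u(ph);bot=c+74*u(ph+2*np.pi/3)
    f=u(ps);l=np.array([-f[1],f[0]])  # f: front dir
    return dict(cup=[*cup,118],bot=[*bot,162],neck=[*bot,169],cl=[*(c+155*f-80*l),12],cr=[*(c+155*f+80*l),12],c=[X,Y,17],hinge=[*(bot-12*u(ph+2*np.pi/3)),176])
if __name__=='__main__':
    P={n:ctrl.read_camera(n) for n in('scene','side')}
    obs=[('scene','cup',S(192,134)),('side','cup',D(535,233)),('scene','neck',S(146,148)),('side','neck',D(677,145)),
     ('scene','cl',S(32,318)),('scene','cr',S(180,390)),('side','cl',D(755,250)),('side','cr',D(775,358))]
    for n in ('neck','cup'): print(n,tri([(P[a],q) for a,k,q in obs if k==n]))
    print('cap',tri([(P['scene'],S(160,121)),(P['side'],D(654,120))]))
    best=None
    for sw in(0,1):
        def res(v):
            m=model(v);k2=lambda k:{'cl':'cr','cr':'cl'}.get(k,k) if sw else k
            return np.concatenate([px(P[a],m[k2(k)])[0]-q for a,k,q in obs])
        for ph in(0,1.5,3,4.5):
            r=least_squares(res,[600,200,ph,3.1],loss='soft_l1')
            if best is None or r.cost<best[0].cost: best=(r,sw,res)
    r,sw,res=best;print(r.x,sw,r.cost);print(np.round(res(r.x).reshape(-1,2),1))
    m=model(r.x);print({k:np.round(v) for k,v in m.items()})
    for n in P:
        im=P[n]['frame'][:,:,::-1].copy();im=cv2.resize(im,None,fx=4,fy=4,interpolation=2)
        a=np.linspace(0,6.28,60)
        for c,R,z,col in((m['c'],115,31,(0,255,0)),(m['cup'],36.5,118,(0,0,255)),(m['bot'],23.5,150,(255,0,0)),(m['bot'],12.5,176,(255,0,255))):
            q=px(P[n],np.c_[c[0]+R*np.cos(a),c[1]+R*np.sin(a),a*0+z])*4+2
            cv2.polylines(im,[q.astype(np.int32)],True,col,1)
        P[n]['o']=im[560:1160,920:1480] if n=='scene' else im[560:1160,1000:1560]
    cv2.imwrite('pics/fit0.png',cv2.resize(np.hstack([P['scene']['o'],P['side']['o']]),(800,429)))
E
python3 fit.py
```

```text
neck [494.06506696 147.22276996 167.89552621]
cup [594.01418734 216.25694931 116.09304579]
cap [511.58463446 148.20213406 187.23248063]
[568.43301622 154.47545043   1.16250685   3.34436077] 0 88.71352366869709
[[ -0.6   0. ]
 [ -1.7  -1.7]
 [  0.5  -0.3]
 [ -0.3  -0.8]
 [ -0.2   0.4]
 [ -2.4   0.8]
 [  6.9  39.1]
 [ -4.9 -37. ]]
{'cup': array([595., 217., 118.]), 'bot': array([495., 146., 162.]), 'neck': array([495., 146., 169.]), 'cl': array([400., 202.,  12.]), 'cr': array([433.,  45.,  12.]), 'c': array([568., 154.,  17.]), 'hinge': array([507., 147., 176.])}
```

View pics/fit0.png

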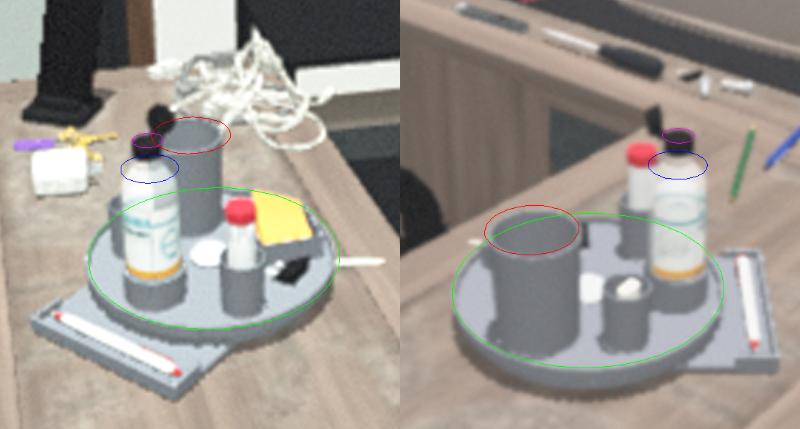

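The overlay fits well: axis at about (568,154), hinge at about (507,147,176), and the cap about upright. I had the side-view ledge corners swapped, so I'll fix that while starting the approach.

```bash
sed -i "s/('side','cl',D(755,250)),('side','cr',D(775,358))/('side','cr',D(755,250)),('side','cl',D(775,358))/" fit.py; python3 fit.py
python3 -m creep '[[1,-0.85,0,0,0,-0.95],[1,-0.85,0,0,0,-0.95],[1,-0.85,0,0,0,-0.95],[1,-0.85,0,0,0,-0.95],[1,-0.85,0,0,0,-0.95],[1,-0.85,0,0,0,-0.95],[1,-0.85,0,0,0,-0.95],[1,-0.85,0,0,0,-0.95],[1,-0.85,0,0,0,-0.95],[1,-0.85,0,0,0,-0.95],[1,-0.85,0,0,0,-0.95],[1,-0.85,0,0,0,-0.95]]' 0 20
```

```text
neck [494.06506696 147.22276996 167.89552621]
cup [594.01418734 216.25694931 116.09304579]
cap [511.58463446 148.20213406 187.23248063]
[568.77968659 157.10121136   1.17874388   3.38135749] 0 3.939524099005581
[[-1.5 -0.3]
 [-1.8 -1. ]
 [ 0.3 -0.6]
 [-0.7 -0.5]
 [ 0.2  1.3]
 [-0.2  0.4]
 [ 0.5  0.2]
 [ 0.6  0.3]]
{'cup': array([595., 220., 118.]), 'bot': array([495., 147., 162.]), 'neck': array([495., 147., 169.]), 'cl': array([399., 198.,  12.]), 'cr': array([437.,  43.,  12.]), 'c': array([569., 157.,  17.]), 'hinge': array([507., 149., 176.])}
clock: 2.2
ee_pos: [485.0, 202.7, 231.5]
tool_rot: [0.658, 0.753, 0.0, 0.0]
wrist_force: [0.7, 0.1, 0.7]
opening: -0.2
grasp_force: 0.0
```

```bash
python3 -m creep '[[0.8,-0.6,0,0,0,0],[0.8,-0.6,0,0,0,0],[0.6,-0.5,0,0,0,0],[0,0,0,0,0,0],[0,0,-0.7,0,0,0],[0,0,-0.6,0,0,0],[0,0,0,0,0,0],[0,0,0,0,0,0]]'
python3 - <<'E'
from h import *
ims=[]
for n,(u,v) in(('scene',(200,120)),('side',(240,120))):
    p=ctrl.read_camera(n);ims.append(cv2.resize(p['frame'][v:v+160,u:u+160,::-1],(400,400),interpolation=2))
cv2.imwrite('pics/a1.png',np.hstack(ims));print(ctrl.state()['ee_pos'])
E
```

```text
clock: 2.87
ee_pos: [548.3, 153.4, 191.1]
tool_rot: [0.656, 0.755, -0.001, -0.001]
wrist_force: [0.1, 0.0, 0.4]
opening: 0.2
grasp_force: 0.0
[549.73371549 153.66416129 193.47648421]
```

View pics/a1.png

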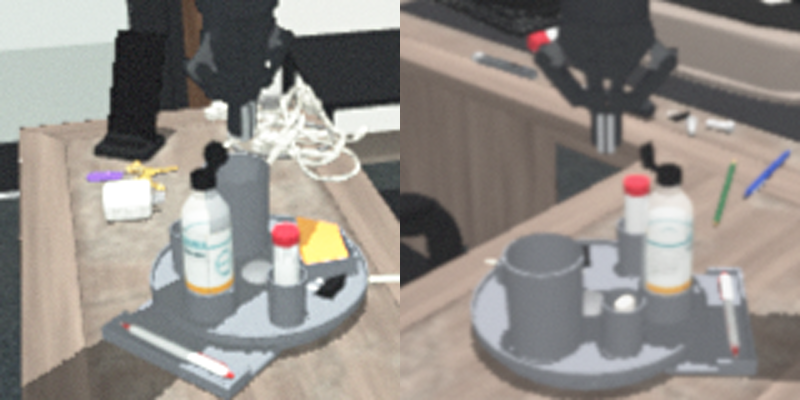

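The closed fingertips hang just inward of the upright cap (side view about (605,150) against the cap at (648,155)) and are level with it. Next I'll sweep outward.

```bash
python3 -m creep '[[-0.3,-0.03,0,0,0,0],[-0.3,-0.03,0,0,0,0],[-0.3,-0.03,0,0,0,0],[-0.3,-0.03,0,0,0,0],[-0.3,-0.03,0,0,0,0],[-0.3,-0.03,0,0,0,0],[0,0,0,0,0,0],[0,0,0,0,0,0]]'
python3 - <<'E'
from h import *
ims=[]
for n,(u,v) in(('scene',(200,120)),('side',(240,120))):
    p=ctrl.read_camera(n);ims.append(cv2.resize(p['frame'][v:v+160,u:u+160,::-1],(400,400),interpolation=2))
cv2.imwrite('pics/a2.png',np.hstack(ims));s=ctrl.state();print(s['ee_pos'],s['wrist_force'])
E
```

```text
clock: 3.63
ee_pos: [497.2, 148.0, 196.1]
tool_rot: [0.656, 0.755, 0.002, 0.002]
wrist_force: [-1.3, -1.2, 5.1]
opening: 0.1
grasp_force: 2.5
[495.95190693 147.96257888 194.5762711 ] [-1.27355441 -1.51710423  4.16860295]
```

View pics/a2.png

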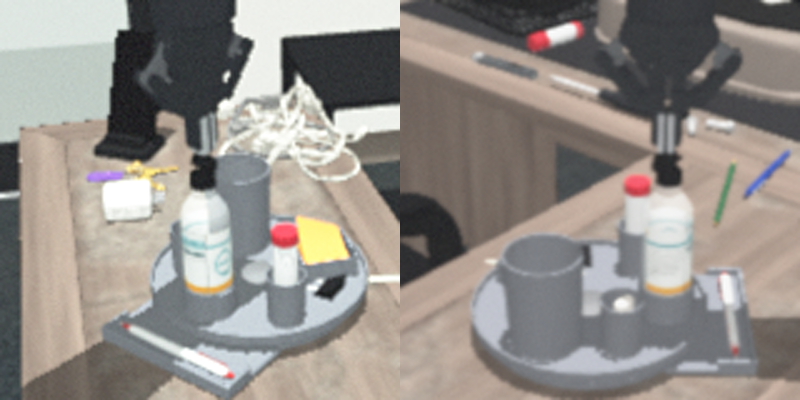

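The cap has folded under the fingertips (scene about (205,168), side about (667,165)), the carousel has not moved, and there is a light contact of 4 N. I'll press down.

```bash
python3 -m creep '[[0,0,-0.1,0,0,0],[0,0,-0.1,0,0,0],[0,0,-0.05,0,0,0],[0,0,0,0,0,0],[0,0,0,0,0,0],[0,0,0,0,0,0]]'
```

```text
clock: 4.23
ee_pos: [494.1, 147.9, 187.9]
tool_rot: [0.656, 0.755, -0.0, -0.001]
wrist_force: [-7.0, -1.3, 14.6]
opening: 0.1
grasp_force: 7.2
```

```bash
python3 -m creep '[[0,0,-0.1,0,0,0],[0,0,0,0,0,0],[0,0,0,0,0,0],[0,0,0,0,0,0]]'; python3 -m creep '[[0,0,0.5,0,0,0],[0,0,0.8,0,0,0],[0,0,0.8,0,0,0],[0,0,0,0,0,0],[0,0,0,0,0,0],[0,0,0,0,0,0],[0,0,0,0,0,0]]' 
python3 -m creep '[[0,0,0,0,0,0],[0,0,0,0,0,0],[0,0,0,0,0,0],[0,0,0,0,0,0],[0,0,0,0,0,0],[0,0,0,0,0,0]]' 85
python3 - <<'E'
from h import *
ims=[]
for n,(u,v) in(('scene',(200,120)),('side',(240,120))):
    p=ctrl.read_camera(n);ims.append(cv2.resize(p['frame'][v:v+160,u:u+160,::-1],(400,400),interpolation=2))
cv2.imwrite('pics/a3.png',np.hstack(ims));s=ctrl.state();print(s['ee_pos'],s['opening'])
E
```

```text
clock: 4.57
ee_pos: [494.1, 147.9, 187.7]
tool_rot: [0.656, 0.755, 0.0, 0.0]
wrist_force: [-10.4, -2.6, 23.5]
opening: -0.0
grasp_force: 11.9
clock: 5.15
ee_pos: [494.8, 147.8, 242.9]
tool_rot: [0.656, 0.755, -0.001, -0.001]
wrist_force: [0.4, -0.8, -0.2]
opening: 0.1
grasp_force: 0.0
clock: 5.65
ee_pos: [495.6, 147.8, 244.8]
tool_rot: [0.656, 0.755, -0.0, -0.0]
wrist_force: [-0.5, -0.0, 0.4]
opening: 72.4
grasp_force: 0.0
[495.68401694 147.82520269 244.86019393] 84.79169381913641
```

View pics/a3.png

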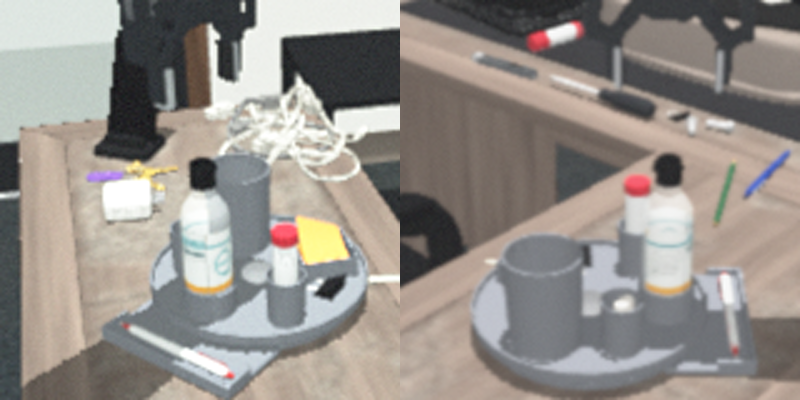

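The cap is shut flat (scene about (203,170), side about (668,165)) and the carousel has not moved. I'll lower the open fingers around the bottle, with one radially inside and one outside, and grip it.

```bash
python3 -m creep '[[0,0,-0.8,0,0,0],[0,0,-0.8,0,0,0],[0,0,-0.8,0,0,0],[0,0,-0.8,0,0,0],[0,0,-0.8,0,0,0],[0,0,0,0,0,0],[0,0,0,0,0,0],[0,0,0,0,0,0]]'; python3 -m creep '[[0,0,0,0,0,0],[0,0,0,0,0,0],[0,0,0,0,0,0],[0,0,0,0,0,0],[0,0,0,0,0,0],[0,0,0,0,0,0],[0,0,0,0,0,0],[0,0,0,0,0,0]]' 30 25
```

```text
clock: 6.42
ee_pos: [496.4, 147.9, 126.3]
tool_rot: [0.656, 0.755, 0.001, 0.001]
wrist_force: [-0.4, -0.4, 1.0]
opening: 84.6
grasp_force: 0.0
clock: 7.08
ee_pos: [493.7, 147.6, 126.7]
tool_rot: [0.656, 0.755, -0.001, -0.001]
wrist_force: [-6.9, -1.4, 7.9]
opening: 46.1
grasp_force: 26.7
```

Run:
```python
import numpy as np
a=np.radians(187.5+4.2*np.arange(0,31));p=74*np.c_[np.cos(a),np.sin(a)]
print(np.round(np.diff(p,axis=0)/30,2).tolist())
```

```text
[[0.03, -0.18], [0.04, -0.18], [0.06, -0.17], [0.07, -0.17], [0.08, -0.16], [0.09, -0.16], [0.1, -0.15], [0.11, -0.14], [0.12, -0.13], [0.13, -0.12], [0.14, -0.11], [0.15, -0.1], [0.16, -0.09], [0.16, -0.08], [0.17, -0.07], [0.17, -0.05], [0.18, -0.04], [0.18, -0.03], [0.18, -0.02], [0.18, -0.0], [0.18, 0.01], [0.18, 0.02], [0.18, 0.04], [0.17, 0.05], [0.17, 0.06], [0.16, 0.08], [0.16, 0.09], [0.15, 0.1], [0.14, 0.11], [0.14, 0.12]]
```

```bash
python3 -m creep '[[0.03,-0.18,0,0,0,0.7],[0.04,-0.18,0,0,0,0.7],[0.06,-0.17,0,0,0,0.7],[0.07,-0.17,0,0,0,0.7],[0.08,-0.16,0,0,0,0.7],[0,0,0,0,0,0]]'
```

```text
clock: 7.58
ee_pos: [502.4, 121.6, 126.6]
tool_rot: [0.506, 0.862, -0.001, -0.001]
wrist_force: [-7.3, -0.3, 6.7]
opening: 46.6
grasp_force: 26.7
```

```bash
python3 -m creep '[[0.09,-0.16,0,0,0,0.7],[0.1,-0.15,0,0,0,0.7],[0.11,-0.14,0,0,0,0.7],[0.12,-0.13,0,0,0,0.7],[0.13,-0.12,0,0,0,0.7],[0.14,-0.11,0,0,0,0.7],[0.15,-0.1,0,0,0,0.7],[0.16,-0.09,0,0,0,0.7],[0.16,-0.08,0,0,0,0.7],[0.17,-0.07,0,0,0,0.7],[0,0,0,0,0,0]]'
```

```text
clock: 8.5
ee_pos: [543.6, 87.4, 126.7]
tool_rot: [0.163, 0.987, -0.0, -0.0]
wrist_force: [-4.6, 0.0, 6.0]
opening: 46.5
grasp_force: 26.4
```

```bash
python3 -m creep '[[0.17,-0.05,0,0,0,0.7],[0.18,-0.04,0,0,0,0.7],[0.18,-0.03,0,0,0,0.7],[0.18,-0.02,0,0,0,0.7],[0.18,0,0,0,0,0.7],[0.18,0.01,0,0,0,0.7],[0.18,0.02,0,0,0,0.7],[0.18,0.04,0,0,0,0.7],[0,0,0,0,0,0]]'
```

```text
clock: 9.25
ee_pos: [586.5, 86.2, 126.6]
tool_rot: [-0.129, 0.992, 0.0, -0.0]
wrist_force: [-4.7, 0.7, 4.8]
opening: 46.9
grasp_force: 26.4
```

```bash
python3 -m creep '[[0.17,0.05,0,0,0,0.7],[0.17,0.06,0,0,0,0.7],[0.16,0.08,0,0,0,0.7],[0.16,0.09,0,0,0,0.7],[0.15,0.1,0,0,0,0.7],[0.14,0.11,0,0,0,0.7],[0.14,0.12,0,0,0,0.7],[0,0,0,0,0,0],[0,0,0,0,0,0]]'
python3 - <<'E'
from h import *
from scipy.optimize import least_squares
s=ctrl.state();e=s['ee_pos'];print(e,s['wrist_force'])
q=np.array([(493.7,147.6),(502.4,121.6),(543.6,87.4),(586.5,86.2),e[:2]])
r=least_squares(lambda v:np.hypot(*(q-v).T)-74,[568,157]);print(r.x,r.fun)
c=r.x;al=np.arctan2(*(e[:2]-c)[::-1]);print('bottle ang',al%6.283,'cup ang',(al-2.0944)%6.283)
ims=[]
for n,(u,v) in(('scene',(200,120)),('side',(240,120))):
    p=ctrl.read_camera(n);np.save(f'{n}.npy',p['frame'])
    im=cv2.resize(p['frame'][v:v+160,u:u+160,::-1],(400,400),interpolation=2)
    a=al-2.0944;t=np.linspace(0,6.28,60)
    f=3.381;fr=np.array([np.cos(f),np.sin(f)]);l=np.array([-fr[1],fr[0]])
    cup=c+68*np.array([np.cos(a),np.sin(a)])
    for X,col in((np.c_[cup[0]+36.5*np.cos(t),cup[1]+36.5*np.sin(t),t*0+118],(0,0,255)),(np.array([[*(c+155*fr-80*l),12],[*(c+155*fr+80*l),12]]),(0,255,0)),(np.array([[*(c+155*fr),12],[*(c+105*fr),12]]),(0,255,0))):
        cv2.polylines(im,[((px(p,X)-[u,v])*2.5+1).astype(np.int32)],False,col,1)
    ims.append(im)
cv2.imwrite('pics/a4.png',np.hstack(ims))
E
```

```text
clock: 10.0
ee_pos: [618.8, 104.7, 126.7]
tool_rot: [-0.375, 0.927, 0.001, -0.0]
wrist_force: [-5.2, 1.3, 4.3]
opening: 46.6
grasp_force: 26.5
[618.79440508 104.71951355 126.69015498] [-5.19161911  1.28305051  4.3485718 ]
[567.03344235 157.59825261] [ 0.01188298 -0.01786661  0.00622197  0.00444137 -0.00433589]
bottle ang 5.486920099137381 cup ang 3.392520099137382
```

View pics/a4.png

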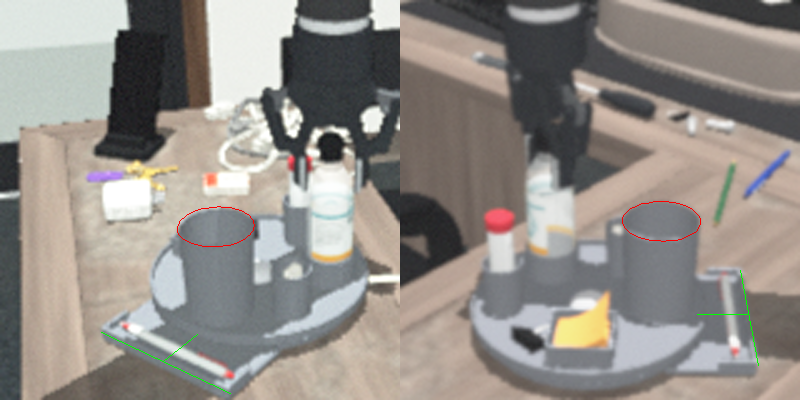

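The pen cup stands at the front and matches the predicted rim. The arc fit gives a lateral error of about 1 mm. I'll take one close look at the cap before handing in.

```bash
python3 -c "
import numpy as np,cv2
a=np.load('scene.npy')[165:225,305:365,::-1];b=np.load('side.npy')[165:225,275:335,::-1]
cv2.imwrite('pics/a5.png',cv2.resize(np.hstack([a,b]),(800,400),interpolation=2))"
```

```text
(no output)
```

View pics/a5.png

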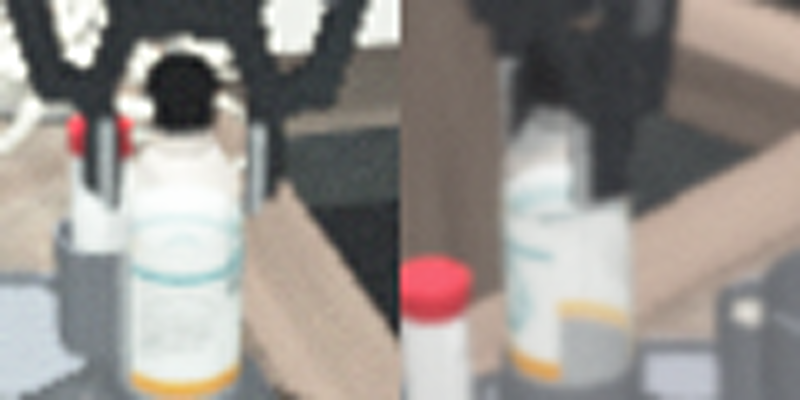

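In the scene view the cap sits flat on the neck (about (183,92)), the same shape as after pressing, and the pads are on both sides of the bottle.

```bash
python3 -c "
from workcell import ctrl
print(ctrl.close_job())"
```

```text
the job is handed in; nothing more can be done
None
```

The job is handed in: I pressed the gel cap shut, then turned the caddy so the pen cup stands at the front, about 1 mm off the ledge's middle by my measurement, with the gripper still holding the bottle at about 26 N; the hand-in returned no verdict.

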